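# Snug down the splash guard's wing screw

## Robot

A 6-joint arm with a two-finger parallel gripper is mounted at the origin on the work surface. World frame = base frame: x ahead of the robot, y to its left, z up, the work surface at z = 0. Lengths are in m, angles in rad, forces in N, time in s.
With the tool pointing down it reaches from about 0.3 to 0.775 m from the base axis. Payload 14.6 kg.
Tool frame: the origin (TCP) lies at the very end of the fingers, on their centre line; the grasp point (between the pads) lies 19 mm behind it; z points along the fingers, x is the direction in which the jaws open and shut, and the axes are right-handed (so a half turn about z gives the same grasp; the last joint's range is limited). The gripper opens to 85 mm and grips with 20 to 120 N. Pads are 22 mm wide; open, the fingers measure 114 mm over their backs; the gripper's body (76 mm by 85 mm) begins 54 mm behind the grasp point. The pads swing forward as they close: fully open they stand 13 mm farther back than shut.
Start: joints at [-1.291, 0.3, 1.521, -0, 1.321, -0.067], TCP at [0.187, -0.517, 0.231] pointing down, gripper open.
Joint ranges: [-3.03, 3.03], [-0.79, 2.21], [0.23, 2.52], [-1.04, 4.18], [0, 3.07], [-2.55, 2.55]. Speed limits (rad/s): [2.22, 2.22, 2.57, 3.14, 3.14, 3.14].

## Interface

Orientations are given as a rotation vector (axis times angle).
In Python, from bench import ctrl gives the robot as it stands. The module is installed in compiled form; this text tells all that it offers.
- The arm moves only by the shell command python3 -m handwheel 'ROWS'. ROWS is JSON, a list of rows, each an object with "translation": the shift along the tool's x, y, z in m, a list of three; "rotation": the turn, a rotation vector about the tool's x, y, z in rad, a list of three; "claw": the opening, from 0 (shut) to 1 (fully open). A call has 1 to 20 rows; each row shifts and turns the commanded pose from where the row before left it, along the tool's axes as they then stand; what a row does not reach is not made up. A row lasts 1/12 s, in which the tool goes at most 41.7 mm and 7.16 degrees, less where a joint would pass 70% of its speed; a pose out of reach is approached as far as the arm can. A call with a gripper value outside its range is refused whole. The fingers move at their own pace and stop on an object; the grip force is fixed at half the most. Time passes only in rows, so rows that do not move let the fingers close. It gives the time, the measured TCP pose, the force and the opening at its end, in the units of the state.
- ctrl.read_state(): the state, without advancing time (a new reading comes with each control period).
- ctrl.grab_frame(name): name is "scene" or "top" or "wrist"; returns (picture, depth): 420x560x3 uint8, red, green, blue; 420x560 float32, m along the optical axis (not along the pixel's ray), 0 where there is no reading.
- ctrl.camera_model(name): a dict with "fx", "fy", "cx", "cy" (pixels), "extrinsics" (4x4, takes a point from camera to world coordinates). Camera axes: x right, y up, looking along -z (the intrinsics and any distortion apply to the point x, -y, -z); pixel columns grow to the right and rows downward; lengths in m; the calibration is good to about 2 mm. A picture is of the moment at which its call begins: read the wrist's pose just before it. camera_model takes no time and is no camera call; for the wrist camera it gives the pose at the moment of the call.
- ctrl.sign_off(): hands the job in, once; it reports no verdict.
Trained networks look in the newest picture that a camera, given by its name, has taken for a name from the list of things; names that differ only in an ending like _2 or _b are one class to them, and where a whole thing is asked for, a point or a joint stands for the part that bears it (a point fixed in the world has none). Each returns a list of dicts, best first, with "p" (0 to 1); they miss things now and then, are a little off and sometimes report something else, mostly with a low value. They report only what shows in the picture. A call takes as long as a camera call.
- ctrl.recognise(camera, thing): "rect" ([left, top, right, bottom] in pixels, round what is visible of it).
The state is a dict: "clock": time; "qpos": joint angles; "dq": joint speeds; "joint_efforts": joint torques, N m; "eef_pos": TCP position; "tool_rot": TCP orientation; "ft_force": force on the tool from outside, world axes, zero at the start; "wrist_torque": the same for the moment, N m; "opening": finger opening in m.
Only numpy, scipy, OpenCV 4.12 (cv2) and the standard library are available. Lean on these libraries where they do the work, as an engineer would, in place of code of your own. Each camera call takes 0.05 s, during which the arm holds its last target.

## Task

The splash guard on the griddle is loose: push the wings of its wing screw round clockwise (seen from above), fingertip stroke after fingertip stroke, until the screw is fully tight and will turn no further, without forcing it hard once it stops. Only push on one wing at a time and never pinch or grip the screw; leave the mug, jar and trivet where they are, and finish with the hand clear.

Things in the scene. Friction and masses are not known exactly. Their poses are not given: they have to be found in the camera images.
- griddle: Fixed electric griddle, 300 (its x) x 260 (its y) x 90 mm high, origin at the centre of its underside on the bench, z up. The wing screw's vertical axis is outside it at x = -30, y = -178 mm in this frame, over a horizontal flange, 100 x 90 mm, whose top is 64 mm above the bench.
- guard_edge (a point): Top edge of the splash guard, a thin upright aluminium sheet along the griddle's -y side: the point of its outer face nearest the screw axis, 42 mm from it and 112 mm above the bench. The sheet is 280 mm long along the griddle's x. Fingers fit round the other three sides of the screw but not between wing tips and sheet (8 mm gap).
- wing_screw (a joint): Turn of the brass wing screw, rad: 0 loosest, grows clockwise seen from above, hard stop (fully tight) at 10.0; starts between 0 and 3.5. At value v wing A points v rad clockwise from the griddle's +x axis, wing B opposite. It sinks 0.5 mm per rad, turns against friction of about 0.05 N m (2 N at a wing), stays where it is left.
- screw_top (a point): Point on the screw's axis at the height of the top of the wings (93 to 98 mm above the bench). The wings are 22 mm high and span 68 mm tip to tip; the hub between them is 18 mm in diameter and its top is 16 mm below this point.
- wing_a: Wing A: flat upright rounded ear, 22 mm high disc shape, 8 mm thick at the middle, from the hub out to 34 mm from the axis. Origin at the ear's centre, 23 mm from the screw axis and 11 mm below the wing tops; x points radially outward, z up, y is the side that is pushed to turn it clockwise.
- wing_b: Wing B, the same as wing A on the opposite side of the screw.
- wing_a_push: The flat round face (18 mm diameter, 2 mm thick) on wing A that a finger pushes to turn the screw clockwise; origin at its centre.
- wing_a_back: The matching flat face on the other side of wing A.
- wing_b_push: The flat round face on wing B that a finger pushes to turn the screw clockwise.
- wing_b_back: The matching flat face on the other side of wing B.
- mug: White ceramic mug standing on the bench, 80 mm diameter, 92 mm high, handle reaching 72 mm from its axis to its +y; origin at the centre of its underside. A bystander: leave alone.
- jar: Closed jar with twist cap, 72 mm diameter, 110 mm high, origin at the centre of its underside. A bystander: leave alone.
- trivet: Slatted wooden trivet lying on the bench, 160 x 142 x 20 mm, origin at the centre of its underside. A bystander: leave alone.

How it is judged:
At the end, for the whole second after the job is handed in: The wing screw is turned clockwise to within 0.2 rad (11 degrees) of its stop and at rest, and the mug, jar and trivet are within 20 mm of where they stood (value of joint wing_screw above 9.8 rad and not (velocity of joint wing_screw above 0.1 rad/s) and distance of each of mug, jar, trivet from where it was at the start of the episode below 0.02 m); the robot touches nothing.
It fails at once if both wings are pressed at the same time (the screw is gripped across its wings) (contact force between the fingers and wing_a above 2.5 N and contact force between the fingers and wing_b above 2.5 N).
It fails at once if a wing is pinched between two fingers (both faces pressed at once) ((contact force between the fingers and wing_a_push above 2.5 N and contact force between the fingers and wing_a_back above 2.5 N) or (contact force between the fingers and wing_b_push above 2.5 N and contact force between the fingers and wing_b_back above 2.5 N)).
It fails at once if the screw is gripped or forced with more than 40 N (contact force between the fingers and wing_screw above 40 N).
It fails at once if the mug, jar or trivet is pushed, lifted or carried more than 20 mm (distance of any of mug, jar, trivet from where it was at the start of the episode above 0.02 m).
It also fails if it takes over 58 s, if anything falls off the work surface, if the arm or the gripper's body presses on something with over 40 N, if the wrist force passes 120 N, or if a joint passes its speed limit or range.

## Working session

There is one attempt and no reset: what is moved stays moved. The work goes in short steps, Python scripts to look and compute and a shell command to move; the robot and the scene stay as the last step left them, time stands still between calls to the robot, and variables do not carry over. Pictures are saved under pics/ and viewed, and the job is handed in when it is done.

```bash
mkdir -p pics; ls
python3 - <<'E'
from bench import ctrl
import cv2,numpy as np
s=ctrl.read_state();print(s)
for n in ("scene","top","wrist"):
    im,d=ctrl.grab_frame(n);cv2.imwrite(f"pics/{n}0.png",im[:,:,::-1]);np.save(f"{n}_d.npy",d)
    print(n,ctrl.camera_model(n))
    for t in ("griddle","wing_screw","wing_a","wing_a_push","mug","jar","trivet","guard_edge"):
        try: print(t,[(r['rect'],round(r['p'],2)) for r in ctrl.recognise(n,t)][:3])
        except Exception as e: print(t,e)
E
```

```text
pics
{'clock': 0.0, 'qpos': array([-1.29058027e+00,  3.00516141e-01,  1.52157250e+00,  2.05009984e-05,
        1.32072334e+00, -6.66497503e-02]), 'dq': array([0.00047141, 0.00059698, 0.00106554, 0.0010667 , 0.00043374,
       0.00116916]), 'joint_efforts': array([ 7.01876834e-04, -5.43503022e+01, -3.61796272e+01, -1.39597296e-04,
        3.98678545e-03, -5.78210393e-05]), 'eef_pos': array([ 0.18688457, -0.517026  ,  0.23070025]), 'tool_rot': array([-2.57081430e+00,  1.80433102e+00,  1.47101267e-03]), 'ft_force': array([ 0.15066921, -0.31400224, -0.65200381]), 'wrist_torque': array([-0.06560971, -0.0197916 , -0.00706627]), 'opening': 0.08542044032602117}
scene {'fx': 455.277975468906, 'fy': 455.277975468906, 'cx': 280.6985386252951, 'cy': 215.41041458652586, 'extrinsics': array([[-0.88508252, -0.34974609,  0.30709381,  0.94034382],
       [ 0.46523515, -0.64551103,  0.6056994 ,  0.54640433],
       [-0.01360855,  0.67896479,  0.7340447 ,  0.89803827],
       [ 0.        ,  0.        ,  0.        ,  1.        ]])}
griddle [([276.7, 222.5, 459.5, 412.0], 0.63)]
wing_screw [([305.4, 239.
[... 1042 characters left out ...]
0.7, 466.0, 280.3], 0.8), ([67.7, 143.0, 244.9, 303.4], 0.69)]
guard_edge [([67.5, 141.4, 244.8, 303.7], 0.72), ([208.7, 200.8, 229.3, 231.5], 0.36)]
wrist {'fx': 373.8684196544364, 'fy': 373.8684196544364, 'cx': 286.073499822183, 'cy': 208.59899873607594, 'extrinsics': array([[ 3.40373751e-01,  8.99268440e-01,  2.74703445e-01,
         2.56708577e-01],
       [-9.40290224e-01,  3.25502242e-01,  9.95117369e-02,
        -4.92764349e-01],
       [ 7.11770876e-05, -2.92172147e-01,  9.56365741e-01,
         3.73353531e-01],
       [ 0.00000000e+00,  0.00000000e+00,  0.00000000e+00,
         1.00000000e+00]])}
griddle []
wing_screw []
wing_a []
wing_a_push []
mug []
jar []
trivet []
guard_edge []
```

Run:
```python
import cv2
a=cv2.imread("pics/top0.png");cv2.imwrite("pics/top0z.png",cv2.resize(a[120:320,40:340],None,fx=2.6,fy=2.6,interpolation=cv2.INTER_CUBIC))
a=cv2.imread("pics/scene0.png");cv2.imwrite("pics/scene0z.png",cv2.resize(a[170:300,220:420],None,fx=4,fy=4,interpolation=cv2.INTER_CUBIC))
```

```text
(no output)
```

View pics/top0.png

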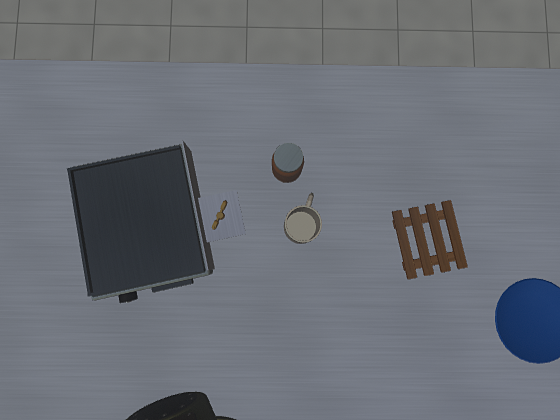

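View pics/top0z.png

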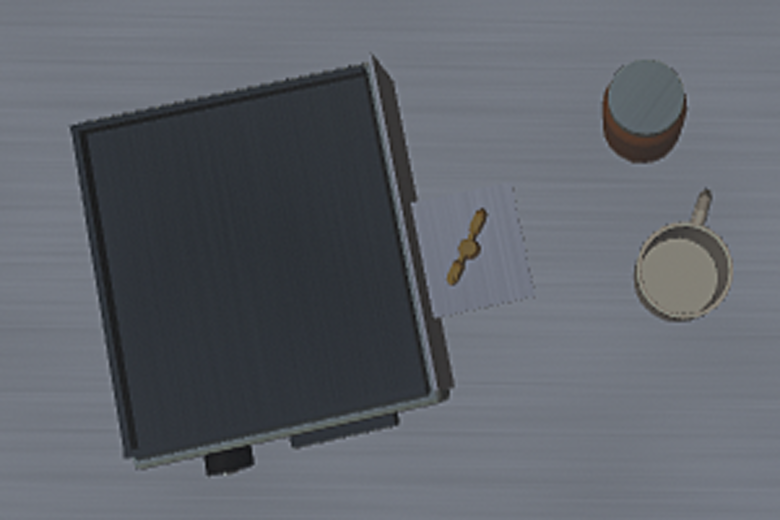

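View pics/scene0z.png

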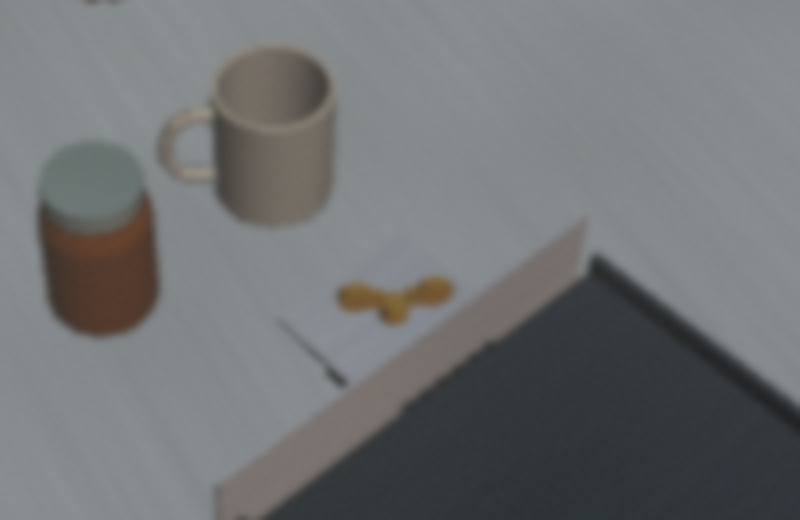

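View pics/scene0.png

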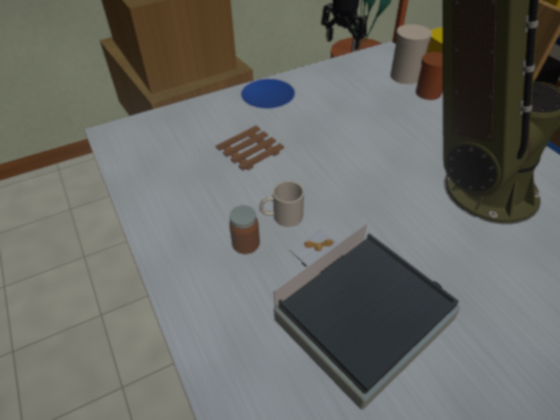

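The top view shows the screw hub at about (220,215), with wing tips at about (226,201) and (214,228). The guard is left of the screw, and the mug and jar are to its right at about (302,224) and (288,160). Next I'll turn these pixels into positions.

```bash
cat > h.py <<'E'
import numpy as np,cv2
from bench import ctrl
from scipy.spatial.transform import Rotation as R
def ray(m,u,v):
    E=m['extrinsics'];d=E[:3,:3]@np.array([(u-m['cx'])/m['fx'],-(v-m['cy'])/m['fy'],-1.]);return E[:3,3],d
def onz(m,u,v,z):
    o,d=ray(m,u,v);return o+d*(z-o[2])/d[2]
def atd(m,u,v,dep):
    o,d=ray(m,u,v);return o+d*dep
def cloud(m,D):
    v,u=np.indices(D.shape);E=m['extrinsics']
    P=np.stack([(u-m['cx'])/m['fx']*D,-(v-m['cy'])/m['fy']*D,-D],-1)@E[:3,:3].T+E[:3,3];P[D<=0]=np.nan;return P
def proj(m,p):
    E=m['extrinsics'];q=E[:3,:3].T@(np.asarray(p)-E[:3,3]);return m['cx']-m['fx']*q[0]/q[2],m['cy']+m['fy']*q[1]/q[2]
E
python3 - <<'E'
from h import *
m=ctrl.camera_model("top");D=np.load("top_d.npy");P=cloud(m,D)
print("hub",onz(m,220.4,215.4,.079),"tips",onz(m,226.6,200.8,.085),onz(m,213.8,229,.085))
z=P[...,2]
for k in [(220,215),(225,205),(216,225),(235,215),(150,220),(302,224),(288,157)]: print(k,P[k[1],k[0]])
im=cv2.imread("pics/top0.png")
# guard/flange
f=(abs(z-.064)<.004); f[:, :195]=0;f[:,260:]=0
ys,xs=np.nonzero(f);q=P[f];q=q[:,:2];print(len(q),cv2.minAreaRect(q.astype(np.float32)))
g=(z>.08)&(z<.12);g[:, 248:]=0; g[:190-60]=0;g[310:]=0
n,l,st,c=cv2.connectedComponentsWithStats(g.astype(np.uint8));i=1+np.argmax(st[1:,4]);print(st[i],cv2.minAreaRect(P[l==i][:,:2].astype(np.float32)))
s=ctrl.read_state();Rt=R.from_rotvec(s['tool_rot']).as_matrix();print(Rt.round(3),s['clock'])
E
```

```text
hub [ 0.56371564 -0.00634669  0.079     ] tips [ 0.59494993 -0.01963944  0.085     ] [0.53368801 0.00612582 0.085     ]
(220, 215) [ 0.56429524 -0.00583465  0.08175339]
(225, 205) [ 0.58443971 -0.01773138  0.09541865]
(216, 225) [5.41451292e-01 7.21380266e-06 9.64373337e-02]
(235, 215) [ 0.56661388 -0.03628984  0.06291735]
(150, 220) [0.55202873 0.14526824 0.07756434]
(302, 224) [ 0.55321166 -0.18852428  0.00443122]
(288, 157) [ 0.68661918 -0.15052141  0.11228924]
1761 ((0.5334677696228027, -0.0041291676461696625), (0.20218434929847717, 0.10967738181352615), 1.9905709028244019)
[  67  145  138  152 1465] ((0.5533249378204346, 0.17540179193019867), (0.27933576703071594, 0.24577994644641876), 13.067617416381836)
[[ 0.34 -0.94 -0.  ]
 [-0.94 -0.34  0.  ]
 [-0.    0.   -1.  ]] 1.35
```

```bash
python3 -m handwheel '[{"translation":[-0.0178,-0.0282,0.001],"rotation":[0,0,0],"claw":0},{"translation":[-0.0178,-0.0282,0.001],"rotation":[0,0,0],"claw":0},{"translation":[-0.0178,-0.0282,0.001],"rotation":[0,0,0],"claw":0},{"translation":[-0.0178,-0.0282,0.001],"rotation":[0,0,0],"claw":0},{"translation":[-0.0178,-0.0282,0.001],"rotation":[0,0,0],"claw":0},{"translation":[-0.0178,-0.0282,0.001],"rotation":[0,0,0],"claw":0},{"translation":[-0.0178,-0.0282,0.001],"rotation":[0,0,0],"claw":0},{"translation":[-0.0178,-0.0282,0.001],"rotation":[0,0,0],"claw":0},{"translation":[-0.0178,-0.0282,0.001],"rotation":[0,0,0],"claw":0},{"translation":[-0.0178,-0.0282,0.001],"rotation":[0,0,0],"claw":0},{"translation":[-0.0178,-0.0282,0.001],"rotation":[0,0,0],"claw":0},{"translation":[-0.0178,-0.0282,0.001],"rotation":[0,0,0],"claw":0},{"translation":[-0.0178,-0.0282,0.001],"rotation":[0,0,0],"claw":0},{"translation":[-0.0178,-0.0282,0.001],"rotation":[0,0,0],"claw":0},{"translation":[-0.0178,-0.0282,0.001],"rotation":[0,0,0],"claw":0},{"translation":[-0.0178,-0.0282,0.001],"rotation":[0,0,0],"claw":0},{"translation":[-0.0178,-0.0282,0.001],"rotation":[0,0,0],"claw":0},{"translation":[-0.0178,-0.0282,0.001],"rotation":[0,0,0],"claw":0},{"translation":[-0.0178,-0.0282,0.001],"rotation":[0,0,0],"claw":0},{"translation":[-0.0178,-0.0282,0.001],"rotation":[0,0,0],"claw":0}]'
python3 -m handwheel '[{"translation":[0,0,0],"rotation":[0,0,-0.1195],"claw":0},{"translation":[0,0,0],"rotation":[0,0,-0.1195],"claw":0},{"translation":[0,0,0],"rotation":[0,0,-0.1195],"claw":0},{"translation":[0,0,0],"rotation":[0,0,-0.1195],"claw":0},{"translation":[0,0,0],"rotation":[0,0,-0.1195],"claw":0},{"translation":[0,0,0],"rotation":[0,0,-0.1195],"claw":0},{"translation":[0,0,0],"rotation":[0,0,-0.1195],"claw":0},{"translation":[0,0,0],"rotation":[0,0,-0.1195],"claw":0},{"translation":[0,0,0],"rotation":[0,0,-0.1195],"claw":0},{"translation":[0,0,0],"rotation":[0,0,-0.1195],"claw":0},{"translation":[0,0,0],"rotation":[0,0,-0.1195],"claw":0},{"translation":[0,0,0],"rotation":[0,0,-0.1195],"claw":0},{"translation":[0,0,0],"rotation":[0,0,-0.1195],"claw":0},{"translation":[0,0,0],"rotation":[0,0,-0.1195],"claw":0},{"translation":[0,0,0],"rotation":[0,0,-0.1195],"claw":0},{"translation":[0,0,0],"rotation":[0,0,-0.1195],"claw":0},{"translation":[0,0,0],"rotation":[0,0,-0.1195],"claw":0},{"translation":[0,0,0],"rotation":[0,0,-0.1195],"claw":0},{"translation":[0,0,0],"rotation":[0,0,-0.1195],"claw":0},{"translation":[0,0,0],"rotation":[0,0,-0.1195],"claw":0}]'
python3 - <<'E'
from h import *
s=ctrl.read_state();print(s['clock'],s['eef_pos'],R.from_rotvec(s['tool_rot']).as_matrix().round(3),s['qpos'].round(3),s['opening'])
m=ctrl.camera_model("wrist");im,D=ctrl.grab_frame("wrist");cv2.imwrite("pics/w1.png",im[:,:,::-1]);np.save("w1d.npy",D);np.save("w1m.npy",m['extrinsics'])
for t in ("wing_screw","wing_a"): print(t,[(r['rect'],round(r['p'],2)) for r in ctrl.recognise("wrist",t)][:3])
E
```

```text
clock: 3.02
eef_pos: [0.5972, 0.0108, 0.2112]
tool_rot: [-2.571, 1.805, -0.0]
ft_force: [-0.2, -0.3, 0.3]
opening: -0.0
clock: 4.68
eef_pos: [0.5964, 0.0093, 0.2112]
tool_rot: [-2.617, -1.737, 0.0]
ft_force: [0.3, -0.1, 0.3]
opening: 0.0001
4.6833 [0.5963599  0.00925233 0.21122109] [[ 0.388  0.921 -0.   ]
 [ 0.921 -0.388  0.   ]
 [-0.    -0.    -1.   ]] [-0.046  0.419  1.407  0.     1.315 -1.218] 0.00011461616345973234
wing_screw [([240.4, 119.9, 265.5, 217.2], 0.73)]
wing_a [([243.9, 122.8, 260.2, 162.8], 0.77), ([246.1, 176.5, 258.8, 212.9], 0.61)]
```

View pics/w1.png

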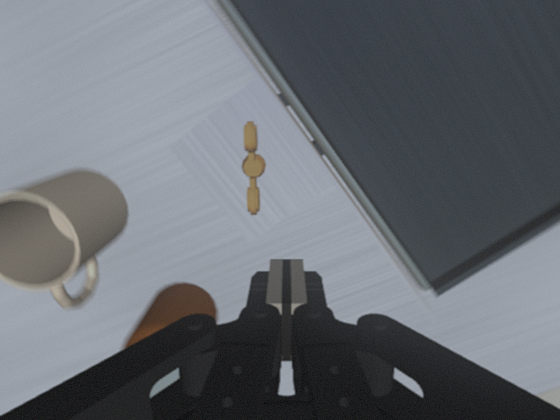

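The wrist view shows the screw hub at (253,166) and wing tips at about (250,122) and (254,214). The shut fingertips are at about (268–304,260). I'll measure both from depth.

Run:
```python
from h import *
m=dict(ctrl.camera_model("wrist"));m['extrinsics']=np.load("w1m.npy");D=np.load("w1d.npy");P=cloud(m,D)
s=ctrl.read_state();T=s['eef_pos'];Rt=R.from_rotvec(s['tool_rot']).as_matrix()
Q=(P-T)@Rt
for v in (262,270,285,300,320,340,360):
    r=Q[v];ok=(abs(r[:,2])<.12)&(r[:,2]<.02);u=np.nonzero(ok)[0]
    print(v,u.min() if len(u) else None,u.max() if len(u) else None, [tuple((r[k]*1e3).round(0)) for k in (u.min(),250,270,286,302,322,u.max())] if len(u) else '')
im=cv2.imread("pics/w1.png");hsv=cv2.cvtColor(im,cv2.COLOR_BGR2HSV)
k=(hsv[...,1]>80)&(hsv[...,2]>90);k[:110]=0;k[225:]=0;k[:,:235]=0;k[:,275:]=0
q=P[k];q=q[np.isfinite(q[:,0])];print(len(q),q.min(0),q.max(0))
w=q[q[:,2]>.084][:,:2]; print(cv2.minAreaRect(w.astype(np.float32)),w.mean(0))
l=cv2.fitLine(w.astype(np.float32),cv2.DIST_L2,0,.001,.001).ravel();print(l,np.degrees(np.arctan2(l[1],l[0])))
print("hub",P[166,253],onz(m,253.5,166,.0795))
h=q[(q[:,2]>.075)&(q[:,2]<.084)];print("hubmean",h.mean(0))
print("top",np.percentile(q[:,2],[90,95,99]))
for z in [.0955]:
  print(onz(m,250.3,122,z),onz(m,253.7,215,z))
# guard edge top line
g=(P[...,2]>.104)&(P[...,2]<.12);g[:, :200]=0;g[290:]=0
gg=P[g];print(len(gg));l=cv2.fitLine(gg[:,:2].astype(np.float32),cv2.DIST_HUBER,0,.001,.001).ravel();print(l,np.degrees(np.arctan2(l[1],l[0])),gg[:,2].mean())
```

```text
262 270 303 [(np.float64(-7.0), np.float64(-10.0), np.float64(-5.0)), (np.float64(-37.0), np.float64(92.0), np.float64(212.0)), (np.float64(-7.0), np.float64(-10.0), np.float64(-5.0)), (np.float64(-1.0), np.float64(-10.0), np.float64(-5.0)), (np.float64(5.0), np.float64(-11.0), np.float64(-6.0)), (np.float64(37.0), np.float64(91.0), np.float64(211.0)), (np.float64(6.0), np.float64(-11.0), np.float64(-6.0))]
270 270 303 [(np.float64(-7.0), np.float64(-11.0), np.float64(-14.0)), (np.float64(-37.0), np.float64(101.0), np.float64(211.0)), (np.float64(-7.0), np.float64(-11.0), np.float64(-14.0)), (np.float64(-1.0), np.float64(-11.0), np.float64(-14.0)), (np.float64(5.0), np.float64(-11.0), np.float64(-13.0)), (np.float64(38.0), np.float64(101.0), np.float64(212.0)), (np.float64(5.0), np.float64(-11.0), np.float64(-14.0))]
285 250 323 [(np.float64(-14.0), np.float64(-7.0), np.float64(-17.0)), (np.float64(-14.0), np.float64(-7.0), np.float64(-17.0)), (np.float64(-7.0), np.float64(-11.0), np.float64(-25.0)), (np.float64(-1.0), np.float64(-11.0), np.float64(-25.0)), (np.float64(5.0), np.float
[... 1704 characters left out ...]
oat64(7.0), np.float64(-17.0), np.float64(-71.0)), (np.float64(44.0), np.float64(-13.0), np.float64(-65.0))]
932 [ 0.53420893 -0.01922421  0.07408568] [0.59495186 0.00900104 0.09865073]
((0.5646481513977051, -0.004680914804339409), (0.007573740556836128, 0.0651429072022438), 68.06393432617188) [ 0.56322509 -0.00415383]
[ 0.92758435 -0.3736138   0.5632251  -0.00415382] -21.938662
hub [ 0.56448601 -0.00473558  0.08051388] [ 0.56476817 -0.00455094  0.0795    ]
hubmean [ 0.56496992 -0.00444371  0.08070162]
top [0.0966838  0.09722072 0.09791781]
[0.53443361 0.00823157 0.0955    ] [ 0.59536308 -0.0167392   0.0955    ]
1746
[0.97414255 0.2259343  0.5613443  0.0388511 ] 13.057823 0.11131590810997014
```

```bash
python3 -m handwheel '[{"translation":[0,0,0.025],"rotation":[0,0,0],"claw":0},{"translation":[0,0,0.025],"rotation":[0,0,0],"claw":0},{"translation":[0,0,0.025],"rotation":[0,0,0],"claw":0},{"translation":[0,0,0.025],"rotation":[0,0,0],"claw":0},{"translation":[0,0,0.0287],"rotation":[0,0,0],"claw":0},{"translation":[-0.004,0,0],"rotation":[0,0,0],"claw":0},{"translation":[-0.004,0,0],"rotation":[0,0,0],"claw":0},{"translation":[-0.003,0,0],"rotation":[0,0,0],"claw":0},{"translation":[0,0,0],"rotation":[0,0,0],"claw":0}]'
python3 - <<'E'
from h import *
s=ctrl.read_state();print(s['clock'],s['eef_pos'],s['ft_force'])
im,D=ctrl.grab_frame("wrist");cv2.imwrite("pics/w2.png",im[:,:,::-1])
E
```

```text
clock: 5.58
eef_pos: [0.5927, -0.0014, 0.0847]
tool_rot: [2.623, 1.726, 0.004]
ft_force: [0.6, 0.2, -0.2]
opening: 0.0
5.5833 [ 0.59273044 -0.00144579  0.08466083] [ 0.57389758  0.1720852  -0.18488929]
```

View pics/w2.png

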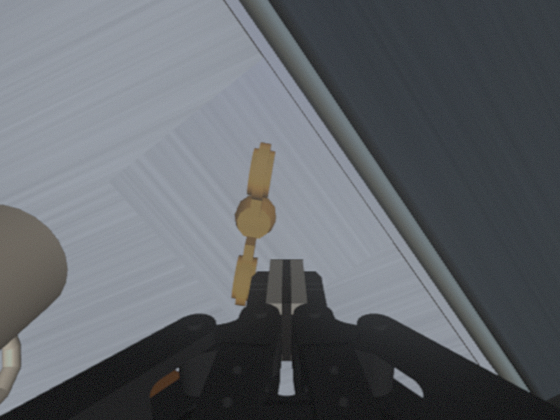

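```bash
python3 -m handwheel '[{"translation":[-0.002,0,0.0015],"rotation":[0,0,0],"claw":0},{"translation":[-0.0015,0,0],"rotation":[0,0,0],"claw":0},{"translation":[-0.0025,0.0009,0],"rotation":[0,0,0.1],"claw":0},{"translation":[-0.0025,0.0009,0],"rotation":[0,0,0.1],"claw":0},{"translation":[-0.0025,0.0009,0],"rotation":[0,0,0.1],"claw":0},{"translation":[-0.0025,0.0009,0],"rotation":[0,0,0.1],"claw":0},{"translation":[-0.0025,0.0009,0],"rotation":[0,0,0.1],"claw":0},{"translation":[-0.0025,0.0009,0],"rotation":[0,0,0.1],"claw":0}]'
python3 - <<'E'
from h import *
s=ctrl.read_state();T=s['eef_pos'];Rt=R.from_rotvec(s['tool_rot']).as_matrix()
print(s['clock'],T,s['ft_force'],"axis in tool",Rt.T@(np.array([.5643,-.0048,0.08])-T),np.degrees(np.arctan2(Rt[1,0],Rt[0,0])))
im,D=ctrl.grab_frame("wrist");cv2.imwrite("pics/w3.png",im[:,:,::-1])
E
```

```text
clock: 6.3
eef_pos: [0.5865, -0.0192, 0.082]
tool_rot: [3.018, 0.869, 0.003]
ft_force: [3.4, 3.2, 4.4]
opening: 0.0001
6.3 [ 0.58645398 -0.01918413  0.08199363] [3.35914241 3.22891978 4.39374316] axis in tool [-0.01111222 -0.02396675  0.00194694] 32.13499619727518
```

View pics/w3.png

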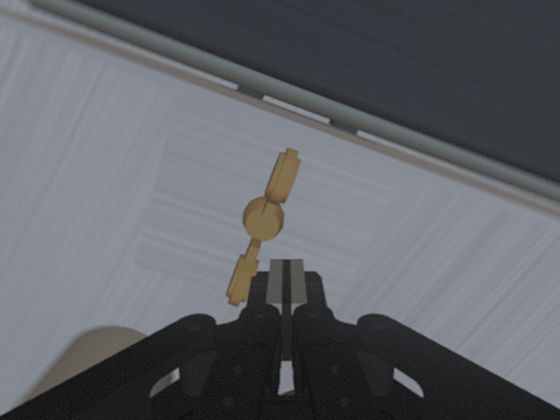

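```bash
python3 -m handwheel '[{"translation":[0,0,-0.0025],"rotation":[0,0,0],"claw":0},{"translation":[-0.0025,0.0009,0],"rotation":[0,0,0.1],"claw":0},{"translation":[-0.0025,0.0009,0],"rotation":[0,0,0.1],"claw":0},{"translation":[-0.0025,0.0009,0],"rotation":[0,0,0.1],"claw":0},{"translation":[-0.0025,0.0009,0],"rotation":[0,0,0.1],"claw":0},{"translation":[-0.0025,0.0009,0],"rotation":[0,0,0.1],"claw":0},{"translation":[-0.0025,0.0009,0],"rotation":[0,0,0.1],"claw":0},{"translation":[-0.0025,0.0009,0],"rotation":[0,0,0.1],"claw":0},{"translation":[-0.0025,0.0009,0],"rotation":[0,0,0.1],"claw":0},{"translation":[-0.0025,0.0009,0],"rotation":[0,0,0.1],"claw":0},{"translation":[-0.0025,0.0009,0],"rotation":[0,0,0.1],"claw":0},{"translation":[-0.0025,0.0009,0],"rotation":[0,0,0.1],"claw":0},{"translation":[-0.0025,0.0009,0],"rotation":[0,0,0.1],"claw":0}]'
cat > chk.py <<'E'
from h import *
import sys
s=ctrl.read_state();T=s['eef_pos'];Rt=R.from_rotvec(s['tool_rot']).as_matrix()
print(s['clock'],T.round(4),s['ft_force'].round(1),s['qpos'].round(2),"axis in tool",(Rt.T@(np.array([.5643,-.0048,0.08])-T)).round(4),np.degrees(np.arctan2(Rt[1,0],Rt[0,0])).round(1),"tilt",Rt[:,2].round(3))
if len(sys.argv)>1:
    im,D=ctrl.grab_frame("wrist");cv2.imwrite(f"pics/{sys.argv[1]}.png",im[:,:,::-1])
E
python3 chk.py w4
```

```text
clock: 7.43
eef_pos: [0.558, -0.0299, 0.0839]
tool_rot: [2.984, -0.981, 0.002]
ft_force: [3.7, -0.2, -0.4]
opening: -0.0
7.4333 [ 0.558  -0.0299  0.0839] [ 3.7 -0.2 -0.4] [-0.12  0.48  1.64 -0.    1.02  0.52] axis in tool [-0.0098 -0.0239  0.0039] -36.4 tilt [ 0.001 -0.001 -1.   ]
```

View pics/w4.png

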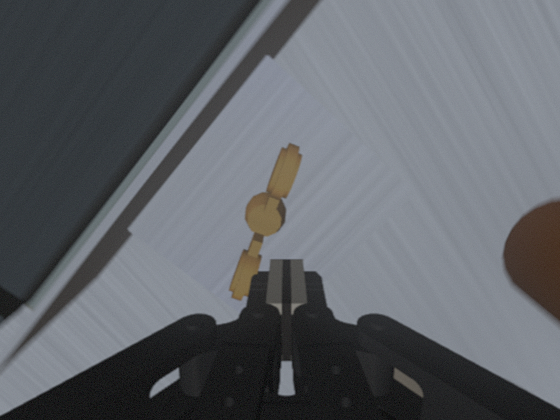

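```bash
python3 -m handwheel '[{"translation":[-0.0025,0.0009,0],"rotation":[0,0,0.1],"claw":0},{"translation":[-0.0025,0.0009,0],"rotation":[0,0,0.1],"claw":0},{"translation":[-0.0025,0.0009,0],"rotation":[0,0,0.1],"claw":0},{"translation":[-0.0025,0.0009,0],"rotation":[0,0,0.1],"claw":0},{"translation":[-0.0025,0.0009,0],"rotation":[0,0,0.1],"claw":0},{"translation":[-0.0025,0.0009,0],"rotation":[0,0,0.1],"claw":0},{"translation":[-0.0025,0.0009,0],"rotation":[0,0,0.1],"claw":0},{"translation":[-0.0025,0.0009,0],"rotation":[0,0,0.1],"claw":0},{"translation":[-0.0025,0.0009,0],"rotation":[0,0,0.1],"claw":0},{"translation":[-0.0025,0.0009,0],"rotation":[0,0,0.1],"claw":0},{"translation":[-0.0025,0.0009,0],"rotation":[0,0,0.1],"claw":0},{"translation":[-0.0025,0.0009,0],"rotation":[0,0,0.1],"claw":0},{"translation":[-0.0025,0.0009,0],"rotation":[0,0,0.1],"claw":0},{"translation":[-0.0025,0.0009,0],"rotation":[0,0,0.1],"claw":0},{"translation":[-0.0025,0.0009,0],"rotation":[0,0,0.1],"claw":0}]'
python3 chk.py w5
```

```text
clock: 8.73
eef_pos: [0.5376, 0.0003, 0.0836]
tool_rot: [1.517, -2.75, 0.0]
ft_force: [-0.7, -3.0, -0.5]
opening: -0.0
8.7333 [5.376e-01 3.000e-04 8.360e-02] [-0.7 -3.  -0.5] [-0.07  0.44  1.7  -0.    1.    2.07] axis in tool [-0.0099 -0.0253  0.0035] -122.2 tilt [-0.001 -0.001 -1.   ]
```

View pics/w5.png

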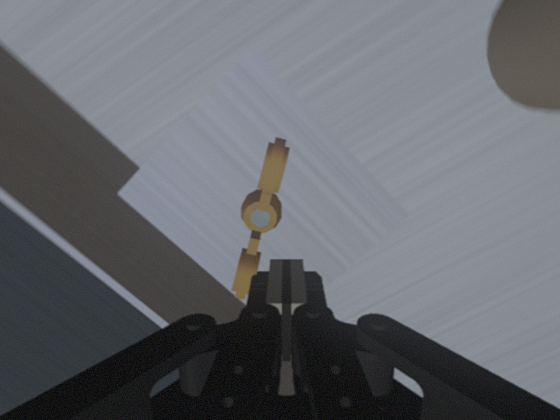

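```bash
python3 -m handwheel '[{"translation":[0.008,0,0],"rotation":[0,0,0],"claw":0},{"translation":[0,0,-0.025],"rotation":[0,0,0],"claw":0},{"translation":[0,0,-0.025],"rotation":[0,0,0],"claw":0},{"translation":[0.0029,-0.0023,0],"rotation":[0,0,-0.1208],"claw":0},{"translation":[0.0029,-0.0023,0],"rotation":[0,0,-0.1208],"claw":0},{"translation":[0.0029,-0.0023,0],"rotation":[0,0,-0.1208],"claw":0},{"translation":[0.0029,-0.0023,0],"rotation":[0,0,-0.1208],"claw":0},{"translation":[0.0029,-0.0023,0],"rotation":[0,0,-0.1208],"claw":0},{"translation":[0.0029,-0.0023,0],"rotation":[0,0,-0.1208],"claw":0},{"translation":[0.0029,-0.0023,0],"rotation":[0,0,-0.1208],"claw":0},{"translation":[0.0029,-0.0023,0],"rotation":[0,0,-0.1208],"claw":0},{"translation":[0.0029,-0.0023,0],"rotation":[0,0,-0.1208],"claw":0},{"translation":[0.0029,-0.0023,0],"rotation":[0,0,-0.1208],"claw":0},{"translation":[0.0029,-0.0023,0],"rotation":[0,0,-0.1208],"claw":0},{"translation":[0.0029,-0.0023,0],"rotation":[0,0,-0.1208],"claw":0},{"translation":[0.0029,-0.0023,0],"rotation":[0,0,-0.1208],"claw":0},{"translation":[0.0029,-0.0023,0],"rotation":[0,0,-0.1208],"claw":0},{"translation":[0.0029,-0.0023,0],"rotation":[0,0,-0.1208],"claw":0}]'
python3 -m handwheel '[{"translation":[0.0029,-0.0023,0],"rotation":[0,0,-0.1208],"claw":0},{"translation":[0.0029,-0.0023,0],"rotation":[0,0,-0.1208],"claw":0},{"translation":[0.0029,-0.0023,0],"rotation":[0,0,-0.1208],"claw":0},{"translation":[0.0029,-0.0023,0],"rotation":[0,0,-0.1208],"claw":0},{"translation":[0.0029,-0.0023,0],"rotation":[0,0,-0.1208],"claw":0},{"translation":[0.0029,-0.0023,0],"rotation":[0,0,-0.1208],"claw":0},{"translation":[0.0029,-0.0023,0],"rotation":[0,0,-0.1208],"claw":0},{"translation":[0.0029,-0.0023,0],"rotation":[0,0,-0.1208],"claw":0},{"translation":[0.0029,-0.0023,0],"rotation":[0,0,-0.1208],"claw":0},{"translation":[0.0029,-0.0023,0],"rotation":[0,0,-0.1208],"claw":0},{"translation":[0.0029,-0.0023,0],"rotation":[0,0,-0.1208],"claw":0},{"translation":[0,0,0],"rotation":[0,0,0],"claw":0}]'
python3 chk.py w6
```

```text
clock: 10.28
eef_pos: [0.5727, -0.0347, 0.1335]
tool_rot: [3.104, -0.483, -0.001]
ft_force: [1.5, 0.9, 0.0]
opening: 0.0004
clock: 11.28
eef_pos: [0.5945, -0.0034, 0.1335]
tool_rot: [-2.742, -1.532, 0.001]
ft_force: [-0.3, 0.4, -0.2]
opening: 0.0
11.2833 [ 0.5945 -0.0034  0.1335] [-0.3  0.4 -0.2] [-0.07  0.49  1.49  0.    1.16 -1.09] axis in tool [-0.0171 -0.0249  0.0535] 58.4 tilt [-0.001  0.    -1.   ]
```

View pics/w6.png

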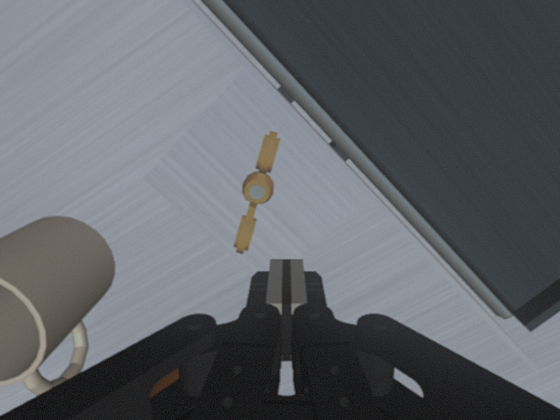

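```bash
python3 -m handwheel '[{"translation":[0,0,0.025],"rotation":[0,0,0],"claw":0},{"translation":[0,0,0.026],"rotation":[0,0,0],"claw":0},{"translation":[-0.0035,0,0],"rotation":[0,0,0],"claw":0},{"translation":[-0.0035,0,0],"rotation":[0,0,0],"claw":0},{"translation":[-0.0025,0.0009,0],"rotation":[0,0,0.1],"claw":0},{"translation":[-0.0025,0.0009,0],"rotation":[0,0,0.1],"claw":0},{"translation":[-0.0025,0.0009,0],"rotation":[0,0,0.1],"claw":0},{"translation":[-0.0025,0.0009,0],"rotation":[0,0,0.1],"claw":0},{"translation":[-0.0025,0.0009,0],"rotation":[0,0,0.1],"claw":0},{"translation":[-0.0025,0.0009,0],"rotation":[0,0,0.1],"claw":0},{"translation":[-0.0025,0.0009,0],"rotation":[0,0,0.1],"claw":0},{"translation":[-0.0025,0.0009,0],"rotation":[0,0,0.1],"claw":0},{"translation":[-0.0025,0.0009,0],"rotation":[0,0,0.1],"claw":0},{"translation":[-0.0025,0.0009,0],"rotation":[0,0,0.1],"claw":0},{"translation":[-0.0025,0.0009,0],"rotation":[0,0,0.1],"claw":0},{"translation":[-0.0025,0.0009,0],"rotation":[0,0,0.1],"claw":0}]'
python3 chk.py w7
```

```text
clock: 12.67
eef_pos: [0.5711, -0.0316, 0.0849]
tool_rot: [3.126, -0.312, 0.006]
ft_force: [3.8, -0.5, -0.4]
opening: 0.0001
12.6667 [ 0.5711 -0.0316  0.0849] [ 3.8 -0.5 -0.4] [-0.12  0.51  1.6  -0.    1.03  0.08] axis in tool [-0.012  -0.0249  0.0049] -11.4 tilt [ 0.004 -0.001 -1.   ]
```

View pics/w7.png

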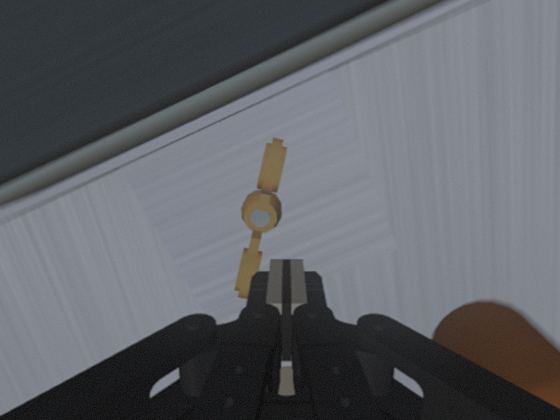

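```bash
python3 -m handwheel '[{"translation":[-0.0025,0.0009,0.0012],"rotation":[0,0,0.1],"claw":0},{"translation":[-0.0025,0.0009,0.0012],"rotation":[0,0,0.1],"claw":0},{"translation":[-0.0025,0.0009,0],"rotation":[0,0,0.1],"claw":0},{"translation":[-0.0025,0.0009,0],"rotation":[0,0,0.1],"claw":0},{"translation":[-0.0025,0.0009,0],"rotation":[0,0,0.1],"claw":0},{"translation":[-0.0025,0.0009,0],"rotation":[0,0,0.1],"claw":0},{"translation":[-0.0025,0.0009,0],"rotation":[0,0,0.1],"claw":0},{"translation":[-0.0025,0.0009,0],"rotation":[0,0,0.1],"claw":0},{"translation":[-0.0025,0.0009,0],"rotation":[0,0,0.1],"claw":0},{"translation":[-0.0025,0.0009,0],"rotation":[0,0,0.1],"claw":0},{"translation":[-0.0025,0.0009,0],"rotation":[0,0,0.1],"claw":0},{"translation":[-0.0025,0.0009,0],"rotation":[0,0,0.1],"claw":0},{"translation":[-0.0025,0.0009,0],"rotation":[0,0,0.1],"claw":0},{"translation":[-0.0025,0.0009,0],"rotation":[0,0,0.1],"claw":0},{"translation":[-0.0025,0.0009,0],"rotation":[0,0,0.1],"claw":0},{"translation":[-0.0025,0.0009,0],"rotation":[0,0,0.1],"claw":0},{"translation":[-0.0025,0.0009,0],"rotation":[0,0,0.1],"claw":0},{"translation":[-0.0025,0.0009,0],"rotation":[0,0,0.1],"claw":0},{"translation":[-0.0025,0.0009,0],"rotation":[0,0,0.1],"claw":0}]'
python3 chk.py w8
```

```text
clock: 14.3
eef_pos: [0.5386, -0.0019, 0.0818]
tool_rot: [-1.568, 2.722, -0.001]
ft_force: [-4.5, -1.7, 2.2]
opening: -0.0006
14.3 [ 0.5386 -0.0019  0.0818] [-4.5 -1.7  2.2] [-0.07  0.45  1.7  -0.    1.    2.03] axis in tool [-0.0104 -0.0237  0.0018] -120.1 tilt [ 0.001 -0.    -1.   ]
```

View pics/w8.png

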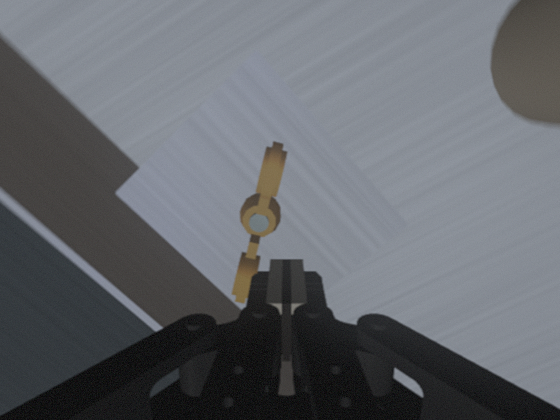

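```bash
python3 -m handwheel '[{"translation":[0.008,0,0],"rotation":[0,0,0],"claw":0},{"translation":[0,0,-0.025],"rotation":[0,0,0],"claw":0},{"translation":[0,0,-0.025],"rotation":[0,0,0],"claw":0},{"translation":[0.0029,-0.0023,0],"rotation":[0,0,-0.1208],"claw":0},{"translation":[0.0029,-0.0023,0],"rotation":[0,0,-0.1208],"claw":0},{"translation":[0.0029,-0.0023,0],"rotation":[0,0,-0.1208],"claw":0},{"translation":[0.0029,-0.0023,0],"rotation":[0,0,-0.1208],"claw":0},{"translation":[0.0029,-0.0023,0],"rotation":[0,0,-0.1208],"claw":0},{"translation":[0.0029,-0.0023,0],"rotation":[0,0,-0.1208],"claw":0},{"translation":[0.0029,-0.0023,0],"rotation":[0,0,-0.1208],"claw":0},{"translation":[0.0029,-0.0023,0],"rotation":[0,0,-0.1208],"claw":0},{"translation":[0.0029,-0.0023,0],"rotation":[0,0,-0.1208],"claw":0},{"translation":[0.0029,-0.0023,0],"rotation":[0,0,-0.1208],"claw":0},{"translation":[0.0029,-0.0023,0],"rotation":[0,0,-0.1208],"claw":0},{"translation":[0.0029,-0.0023,0],"rotation":[0,0,-0.1208],"claw":0},{"translation":[0.0029,-0.0023,0],"rotation":[0,0,-0.1208],"claw":0},{"translation":[0.0029,-0.0023,0],"rotation":[0,0,-0.1208],"claw":0},{"translation":[0.0029,-0.0023,0],"rotation":[0,0,-0.1208],"claw":0}]'
python3 -m handwheel '[{"translation":[0.0029,-0.0023,0],"rotation":[0,0,-0.1208],"claw":0},{"translation":[0.0029,-0.0023,0],"rotation":[0,0,-0.1208],"claw":0},{"translation":[0.0029,-0.0023,0],"rotation":[0,0,-0.1208],"claw":0},{"translation":[0.0029,-0.0023,0],"rotation":[0,0,-0.1208],"claw":0},{"translation":[0.0029,-0.0023,0],"rotation":[0,0,-0.1208],"claw":0},{"translation":[0.0029,-0.0023,0],"rotation":[0,0,-0.1208],"claw":0},{"translation":[0.0029,-0.0023,0],"rotation":[0,0,-0.1208],"claw":0},{"translation":[0.0029,-0.0023,0],"rotation":[0,0,-0.1208],"claw":0},{"translation":[0.0029,-0.0023,0],"rotation":[0,0,-0.1208],"claw":0},{"translation":[0.0029,-0.0023,0],"rotation":[0,0,-0.1208],"claw":0},{"translation":[0.0029,-0.0023,0],"rotation":[0,0,-0.1208],"claw":0},{"translation":[0,0,0],"rotation":[0,0,0],"claw":0}]'
python3 chk.py w9
```

```text
clock: 15.85
eef_pos: [0.5751, -0.0356, 0.131]
tool_rot: [3.113, -0.423, 0.002]
ft_force: [-0.5, 0.2, -0.8]
opening: 0.0002
clock: 16.85
eef_pos: [0.5956, -0.0033, 0.131]
tool_rot: [2.712, 1.585, 0.001]
ft_force: [0.6, 0.8, -0.2]
opening: 0.0001
16.85 [ 0.5956 -0.0033  0.131 ] [ 0.6  0.8 -0.2] [-0.07  0.5   1.49  0.    1.15 -1.13] axis in tool [-0.0167 -0.0266  0.0509] 60.6 tilt [ 0.001 -0.    -1.   ]
```

View pics/w9.png

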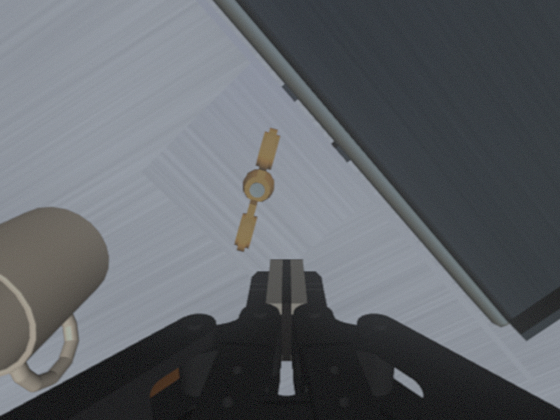

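```bash
cat > ang.py <<'E'
from h import *
import sys
m=ctrl.camera_model("wrist")
im,D=ctrl.grab_frame("wrist");P=cloud(m,D)
hsv=cv2.cvtColor(im,cv2.COLOR_RGB2HSV)
k=(hsv[...,1]>80)&(hsv[...,2]>80)&(P[...,2]>float(sys.argv[1]))&(np.hypot(P[...,0]-.5643,P[...,1]+.0048)<.045)
q=P[k];l=cv2.fitLine(q[:,:2].astype(np.float32),cv2.DIST_HUBER,0,.001,.001).ravel();a=np.degrees(np.arctan2(l[1],l[0]))
print(len(q),"yaw mod 180",a,"v mod pi",np.radians(13.06-a)%np.pi,"top",np.percentile(q[:,2],98))
E
python3 ang.py .083
```

```text
1139 yaw mod 180 -45.49394 v mod pi 1.0219591 top 0.09434062694310981
```

```bash
python3 -m handwheel '[{"translation":[0,0,0.025],"rotation":[0,0,0],"claw":0},{"translation":[0,0.0,0.026],"rotation":[0,0,0],"claw":0},{"translation":[-0.0035,-0.001,0],"rotation":[0,0,0],"claw":0},{"translation":[-0.0035,-0.001,0],"rotation":[0,0,0],"claw":0},{"translation":[-0.0025,0.0009,0],"rotation":[0,0,0.1],"claw":0},{"translation":[-0.0025,0.0009,0],"rotation":[0,0,0.1],"claw":0},{"translation":[-0.0025,0.0009,0],"rotation":[0,0,0.1],"claw":0},{"translation":[-0.0025,0.0009,0],"rotation":[0,0,0.1],"claw":0},{"translation":[-0.0025,0.0009,0],"rotation":[0,0,0.1],"claw":0},{"translation":[-0.0025,0.0009,0],"rotation":[0,0,0.1],"claw":0},{"translation":[-0.0025,0.0009,0],"rotation":[0,0,0.1],"claw":0},{"translation":[-0.0025,0.0009,0],"rotation":[0,0,0.1],"claw":0},{"translation":[-0.0025,0.0009,0],"rotation":[0,0,0.1],"claw":0},{"translation":[-0.0025,0.0009,0],"rotation":[0,0,0.1],"claw":0},{"translation":[-0.0025,0.0009,0],"rotation":[0,0,0.1],"claw":0},{"translation":[-0.0025,0.0009,0],"rotation":[0,0,0.1],"claw":0}]'
python3 chk.py; python3 ang.py .08
```

```text
clock: 18.28
eef_pos: [0.5714, -0.0311, 0.0817]
tool_rot: [3.132, -0.249, 0.006]
ft_force: [4.5, -0.4, -0.3]
opening: -0.0
18.2833 [ 0.5714 -0.0311  0.0817] [ 4.5 -0.4 -0.3] [-0.12  0.51  1.6   0.    1.03  0.04] axis in tool [-0.0111 -0.0249  0.0017] -9.1 tilt [ 0.004 -0.    -1.   ]
2170 yaw mod 180 63.153877 v mod pi 2.2672896 top 0.09372342653125468
```

```bash
python3 -m handwheel '[{"translation":[-0.0025,0.0009,0],"rotation":[0,0,0.1],"claw":0},{"translation":[-0.0025,0.0009,0],"rotation":[0,0,0.1],"claw":0},{"translation":[-0.0025,0.0009,0],"rotation":[0,0,0.1],"claw":0},{"translation":[-0.0025,0.0009,0],"rotation":[0,0,0.1],"claw":0},{"translation":[-0.0025,0.0009,0],"rotation":[0,0,0.1],"claw":0},{"translation":[-0.0025,0.0009,0],"rotation":[0,0,0.1],"claw":0},{"translation":[-0.0025,0.0009,0],"rotation":[0,0,0.1],"claw":0},{"translation":[-0.0025,0.0009,0],"rotation":[0,0,0.1],"claw":0},{"translation":[-0.0025,0.0009,0],"rotation":[0,0,0.1],"claw":0},{"translation":[-0.0025,0.0009,0],"rotation":[0,0,0.1],"claw":0}]'
python3 chk.py; python3 ang.py .08
```

```text
clock: 19.17
eef_pos: [0.5465, -0.0247, 0.0812]
tool_rot: [-2.631, 1.716, -0.005]
ft_force: [2.2, -2.8, -0.7]
opening: 0.0001
19.1667 [ 0.5465 -0.0247  0.0812] [ 2.2 -2.8 -0.7] [-0.11  0.46  1.67 -0.    1.    1.04] axis in tool [-0.011  -0.0243  0.0012] -66.2 tilt [ 0.003 -0.001 -1.   ]
2020 yaw mod 180 8.710326 v mod pi 0.075916134 top 0.09322124525938848
```

```bash
python3 -m handwheel '[{"translation":[-0.0025,0.0009,0],"rotation":[0,0,0.1],"claw":0},{"translation":[-0.0025,0.0009,0],"rotation":[0,0,0.1],"claw":0},{"translation":[-0.00125,0.00045,0],"rotation":[0,0,0.05],"claw":0},{"translation":[-0.00125,0.00045,0],"rotation":[0,0,0.05],"claw":0}]'
python3 chk.py; python3 ang.py .08
python3 -m handwheel '[{"translation":[-0.00075,0.00025,0],"rotation":[0,0,0.03],"claw":0},{"translation":[-0.00075,0.00025,0],"rotation":[0,0,0.03],"claw":0}]'
python3 ang.py .08
```

```text
clock: 19.55
eef_pos: [0.5415, -0.0183, 0.0808]
tool_rot: [-2.349, 2.084, -0.003]
ft_force: [0.5, -2.7, 1.5]
opening: -0.0001
19.55 [ 0.5415 -0.0183  0.0808] [ 0.5 -2.7  1.5] [-0.1   0.45  1.69 -0.    1.    1.35] axis in tool [-0.0107 -0.0242  0.0009] -83.2 tilt [ 0.002 -0.001 -1.   ]
1973 yaw mod 180 -8.305075 v mod pi 0.3728909 top 0.09302494908832783
clock: 19.77
eef_pos: [0.5408, -0.0168, 0.0805]
tool_rot: [-2.288, 2.152, -0.003]
ft_force: [0.5, -2.7, 2.7]
opening: -0.0002
1974 yaw mod 180 -11.894312 v mod pi 0.4355349 top 0.09317438467945471
```

```bash
python3 -m handwheel '[{"translation":[-0.00075,0.00025,0],"rotation":[0,0,0.03],"claw":0},{"translation":[-0.00075,0.00025,0],"rotation":[0,0,0.03],"claw":0}]'
python3 ang.py .08
python3 -m handwheel '[{"translation":[-0.00075,0.00025,0],"rotation":[0,0,0.03],"claw":0},{"translation":[-0.00075,0.00025,0],"rotation":[0,0,0.03],"claw":0}]'
python3 ang.py .08
```

```text
clock: 19.98
eef_pos: [0.5402, -0.0153, 0.0804]
tool_rot: [-2.222, 2.219, -0.002]
ft_force: [-0.9, -2.8, 3.9]
opening: -0.0002
1975 yaw mod 180 -15.4981575 v mod pi 0.4984339 top 0.09301121198056272
clock: 20.2
eef_pos: [0.5396, -0.0137, 0.0802]
tool_rot: [-2.155, 2.285, -0.002]
ft_force: [-0.9, -1.8, 4.7]
opening: -0.0002
1966 yaw mod 180 -19.252039 v mod pi 0.56395143 top 0.09294409479393025
```

```bash
python3 -m handwheel '[{"translation":[-0.0005,0.0002,-0.0008],"rotation":[0,0,0.02],"claw":0},{"translation":[-0.0005,0.0002,-0.0008],"rotation":[0,0,0.02],"claw":0}]'
python3 ang.py .08
python3 -m handwheel '[{"translation":[-0.0005,0.0002,0],"rotation":[0,0,0.02],"claw":0},{"translation":[-0.0005,0.0002,0],"rotation":[0,0,0.02],"claw":0}]'
python3 ang.py .08
```

```text
clock: 20.42
eef_pos: [0.5389, -0.0126, 0.0811]
tool_rot: [2.107, -2.33, 0.001]
ft_force: [0.3, -4.9, -0.7]
opening: 0.0002
1910 yaw mod 180 -20.468594 v mod pi 0.5851844 top 0.09301629512976811
clock: 20.63
eef_pos: [0.5385, -0.0118, 0.0808]
tool_rot: [2.058, -2.372, 0.001]
ft_force: [-0.5, -10.4, 1.3]
opening: 0.0002
1890 yaw mod 180 -20.714413 v mod pi 0.58947474 top 0.09294955724516682
```

The push force rose from 2.7 to 10 N while the angle stayed at about 10.0 rad, so the screw is at its stop. I'll back the hand off.

```bash
python3 -m handwheel '[{"translation":[0.006,0,0],"rotation":[0,0,0],"claw":0},{"translation":[0.006,0,0],"rotation":[0,0,0],"claw":0},{"translation":[0,0,-0.025],"rotation":[0,0,0],"claw":0},{"translation":[0,0,-0.035],"rotation":[0,0,0],"claw":0},{"translation":[0,0,-0.035],"rotation":[0,0,0],"claw":0},{"translation":[0,0,-0.02],"rotation":[0,0,0],"claw":0},{"translation":[0,0,0],"rotation":[0,0,0],"claw":0},{"translation":[0,0,0],"rotation":[0,0,0],"claw":0}]'
python3 ang.py .08; python3 chk.py w10
python3 - <<'E'
from h import *
im,D=ctrl.grab_frame("top");cv2.imwrite("pics/top1.png",im[:,:,::-1])
for t in ("mug","jar","trivet"): print(t,[(r['rect'],round(r['p'],2)) for r in ctrl.recognise("top",t)][:2])
E
```

```text
clock: 21.35
eef_pos: [0.5371, -0.0233, 0.1965]
tool_rot: [-2.058, 2.371, -0.002]
ft_force: [0.5, -0.7, -1.4]
opening: -0.0003
602 yaw mod 180 -19.949095 v mod pi 0.5761174 top 0.09315062679864546
21.4 [ 0.5366 -0.0232  0.1952] [ 0.1  0.2 -0.4] [-0.11  0.3   1.6   0.    1.24  1.6 ] axis in tool [-0.0221 -0.0249  0.1152] -98.1 tilt [-0.001  0.    -1.   ]
mug [([284.7, 194.6, 322.8, 241.5], 0.74)]
jar [([271.9, 140.9, 302.3, 181.4], 0.58)]
trivet [([391.7, 199.9, 468.2, 279.1], 0.78)]
```

View pics/w10.png

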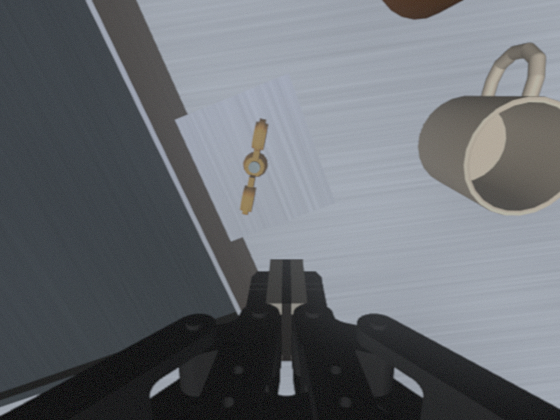

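The wrist view shows the hub at (254,165) with the fingers clear. The clear-view angle is 0.576 rad modulo π, which matches 10.0. The bystanders have not moved, so I'm handing in.

```bash
python3 -c "
from bench import ctrl
print(ctrl.sign_off())"
```

```text
the job is handed in; nothing more can be done
None
```

The wing screw is tight against its stop. I turned it from about 0.6 rad to about 10.0 rad in three one-wing strokes with the gripper shut, using about 21 s of the 58 s.

- **Stop:** over the last small steps the push force rose from about 3 N to about 10 N while the angle stopped changing. With the hand lifted clear, the wrist camera gave 0.576 rad modulo π, which fits 10.0 rad (expected 0.575). Measured under load just before, it read 0.589.
- **Turn count:** the camera cannot tell the two wings apart. The count rests on the given starting range of 0 to 3.5 rad, and the stop came where that count predicted.
- **Bystanders:** the mug, jar and trivet were found in the top view within about 3 pixels (roughly 6 mm) of their first positions, which is about the detector's own scatter.
- **Hand:** it ended about 10 cm above the wings, and the force reading was near zero.
- **One oddity:** early in the first stroke, and again near the end, a small upward force (4 to 5 N) showed on the tool. It was probably the wider part of the finger resting on the wing top; raising the tool 1.5 to 2.5 mm cleared it both times.

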